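Set up the tattoo practice station

ROBOT

A 6-joint arm with a two-finger parallel gripper is mounted at the origin on the work surface. World frame = base frame: x ahead of the robot, y to its left, z up, the work surface at z = 0. Lengths are in m, angles in rad, forces in N, time in s.
With the tool pointing down it reaches from about 0.325 to 1 m from the base axis. Payload 5.1 kg.
Tool frame: the origin (TCP) lies on the centre line of the jaws, within the pads' length; the fingertips stand 25 mm ahead of it and the grasp point (between the pads) lies 6 mm ahead of it; z points along the fingers, y is the line along which they close (so a half turn about z gives the same grasp; the last joint's range is limited). The gripper opens to 85 mm and grips with 20 to 120 N. Pads are 22 mm wide; open, the fingers measure 114 mm over their backs; the gripper's body (76 mm by 85 mm) begins 54 mm behind the grasp point. The pads swing forward as they close: fully open they stand 13 mm farther back than shut.
Start: joints at [1.263, 0.124, 1.65, -0, 1.367, -0.083], TCP at [0.145, 0.634, 0.256] pointing down, gripper open.
Joint ranges: [-2.61, 2.61], [-1.02, 2.33], [0.03, 2.71], [-1.35, 4.49], [0.32, 2.68], [-2.91, 2.91]. Speed limits (rad/s): [2.57, 2.57, 3.14, 3.14, 3.14, 3.14].

INTERFACE

Orientations are given as a unit quaternion [w, x, y, z].
In Python, from workcell import manip gives the robot as it stands. Calls block until the motion is done:
- manip.move_to(position, orientation): joint-space move of the TCP to a pose.
- manip.servo_line(position, max_speed=0.15, attitude=None, threshold=None): straight line of the TCP; attitude=None keeps the orientation; max_speed is the mean speed in m/s. With threshold (N) it stops when the force on the tool has changed by that much, and returns True; else False.
- manip.goto_joints(angles): joint-space move.
- manip.command_gripper(opening): finger opening in m; the grip force is fixed at half the most; returns when the fingers have stopped.
- manip.hold(seconds).
- manip.inverse_kinematics(position, orientation): joint angles nearest the present ones, or None.
- manip.observe(): the state.
- manip.get_image(name): name is "scene" or "side" or "wrist"; returns the picture (400x640x3 uint8, red, green, blue); there is no depth.
- manip.camera_params(name): a dict with "mtx" (3x3 intrinsics, pixels), "view" (4x4, takes a point from world to camera coordinates). Camera axes: x right, y up, looking along -z (the intrinsics and any distortion apply to the point x, -y, -z); pixel columns grow to the right and rows downward; lengths in m; the calibration is good to about 2 mm. A picture is of the moment at which its call begins: read the wrist's pose just before it. camera_params takes no time and is no camera call; for the wrist camera it gives the pose at the moment of the call.
A pose or a line that the arm cannot do raises manip.IKError and nothing moves.
- manip.sign_off(): hands the job in; it is judged then, once.
The state is a dict: "t": time; "q": joint angles; "joint_velocities": joint speeds; "effort": joint torques, N m; "eef_pos": TCP position; "ee_rot": TCP orientation; "contact_force": force on the tool from outside, world axes, zero at the start; "wrist_torque": the same for the moment, N m; "gripper_width": finger opening in m; "finger_force": force on a finger pad.
Only numpy, scipy, OpenCV 4.12 (cv2) and the standard library are available. Lean on these libraries where they do the work, as an engineer would, in place of code of your own. Each camera call takes 0.05 s, during which the arm holds its last target. There are 200 camera calls.

TASK

First push the tan practice panel across the table into the open mouth of the grey hold-down frame until it is fully home against the end stop. Then lift each hold-down bar that hangs on the rail up and off it and lay it across both side rails above the panel, level, seated in its own pair of facing notches and centred so that both ends stick out about equally. At the end the panel must still be fully home and nothing else on the table displaced or knocked over.

Things in the scene. Friction and masses are not known exactly. Their poses are not given: they have to be found in the camera images.
- frame: Fixed frame: grey side rails along x, dark stop at the +x end, yellow flared lead-ins at the open -x mouth. Origin on the table where the centre of the home panel lies; z up. Rails: inner faces y = +-70 mm, outer +-90, x -75 to 112; stop's face x = 100; lead-ins flare to x -117, y +-96, 30 high. Teeth (tops 42 high) leave notches 26 wide, floors 30 high, at x = 80, 36, -8, -52 mm.
- panel: Practice panel, loose, lying flat: plywood board with a tan synthetic skin face, 200 x 130 x 22 mm (x, y, z), 0.45 kg. Origin: centre of its underside; x along its length. Too wide to grip: it is pushed. When home its length runs along the rails and its leading end touches the stop.
- rack: Fixed hanging rail: a steel rod of 12 mm diameter, 270 mm long, along y of its frame, top 125 mm above the table, on posts of 16 mm diameter at y = +-135 mm. Origin on the table under the rod's middle. A bar hangs with its hook arm on the rod, the bar below and across it, bar x along rack x.
- rail_mid (a point): Middle of the rod, on its top. To take a bar off: lift it 15 to 37 mm (26 is best), then move it at least 115 mm towards -x of the rack before raising it further, because half of the bar lies under the rod.
- bar1: Hold-down bar with red grip, loose, 0.22 kg, may be absent. Flat steel bar 196 x 18 x 10 mm (x, y, z); origin: centre of its underside. On its middle a C hook 14 mm wide, open to +x: stem x -28 to -20, up to z 68; arm x -28 to 28, z 60 to 68; lip x 20 to 28, z 46 to 60; on top a grip block 28 x 16 x 34 mm, z 68 to 102.
- grip1 (a point): Grip point of the bar with the red grip, inside its grip block, 92 mm above the bar's underside.
- bar2: Hold-down bar with blue grip, loose, 0.22 kg, may be absent. Flat steel bar 196 x 18 x 10 mm (x, y, z); origin: centre of its underside. On its middle a C hook 14 mm wide, open to +x: stem x -28 to -20, up to z 68; arm x -28 to 28, z 60 to 68; lip x 20 to 28, z 46 to 60; on top a grip block 28 x 16 x 34 mm, z 68 to 102.
- grip2 (a point): Grip point of the bar with the blue grip, inside its grip block, 92 mm above the bar's underside.
- bar3: Hold-down bar with black grip, loose, 0.22 kg, may be absent. Flat steel bar 196 x 18 x 10 mm (x, y, z); origin: centre of its underside. On its middle a C hook 14 mm wide, open to +x: stem x -28 to -20, up to z 68; arm x -28 to 28, z 60 to 68; lip x 20 to 28, z 46 to 60; on top a grip block 28 x 16 x 34 mm, z 68 to 102.
- grip3 (a point): Grip point of the bar with the black grip, inside its grip block, 92 mm above the bar's underside.
- bar4: Hold-down bar with yellow grip, loose, 0.22 kg, may be absent. Flat steel bar 196 x 18 x 10 mm (x, y, z); origin: centre of its underside. On its middle a C hook 14 mm wide, open to +x: stem x -28 to -20, up to z 68; arm x -28 to 28, z 60 to 68; lip x 20 to 28, z 46 to 60; on top a grip block 28 x 16 x 34 mm, z 68 to 102.
- grip4 (a point): Grip point of the bar with the yellow grip, inside its grip block, 92 mm above the bar's underside.
- notch1 (a point): Middle between a pair of notches (frame x = 80 mm), at the height of the notch floors: where the origin of a seated bar comes to lie. The bar's length then runs along y of the frame, either way round.
- notch2 (a point): Middle between a pair of notches (frame x = 36 mm), at the height of the notch floors: where the origin of a seated bar comes to lie. The bar's length then runs along y of the frame, either way round.
- notch3 (a point): Middle between a pair of notches (frame x = -8 mm), at the height of the notch floors: where the origin of a seated bar comes to lie. The bar's length then runs along y of the frame, either way round.
- notch4 (a point): Middle between a pair of notches (frame x = -52 mm), at the height of the notch floors: where the origin of a seated bar comes to lie. The bar's length then runs along y of the frame, either way round.
- mug: Cream mug, 85 mm tall, 80 mm across, loose, a bystander; origin at the centre of its underside.
- squeeze: White squeeze bottle, 170 mm tall, 68 mm across, loose, a bystander; origin at the centre of its underside.
- ink1: Red ink bottle, 90 mm tall, 38 mm across, loose, a bystander; origin at the centre of its underside.
- ink2: Blue ink bottle, 90 mm tall, 38 mm across, loose, a bystander; origin at the centre of its underside.
- phone: Black phone lying flat, 150 x 74 x 9 mm, loose, a bystander; origin at the centre of its underside.
There are look-alikes about, which are no part of the job. There is more than one size of the panel; the job needs the largest.

How it is judged:
On the way, in this order (a step that is already met when the one before it is completed fails the run):
1. the panel lies fully home in the frame against the stop (x of panel in the frame of frame between -0.008 and 0.008 m and y of panel in the frame of frame between -0.01 and 0.01 m and angle between the x axis of panel and the x axis of frame, either way round below 0.08 rad and height (world z) of panel below 0.006 m and angle between panel's own z axis and vertical below 0.1 rad), for 0.2 s.
2. the first bar lies seated across both rails (((z of bar1 in the frame of frame between 0.026 and 0.034 m and y of bar1 in the frame of frame between -0.013 and 0.013 m and x of bar1 in the frame of frame between -0.065 and 0.092 m and angle between the x axis of bar1 and the y axis of frame, either way round below 0.1 rad and angle between bar1's own z axis and vertical below 0.08 rad and linear speed of bar1 below 0.03 m/s and contact force between bar1 and the fingers below 0.2 N) or (z of bar2 in the frame of frame between 0.026 and 0.034 m and y of bar2 in the frame of frame between -0.013 and 0.013 m and x of bar2 in the frame of frame between -0.065 and 0.092 m and angle between the x axis of bar2 and the y axis of frame, either way round below 0.1 rad and angle between bar2's own z axis and vertical below 0.08 rad and linear speed of bar2 below 0.03 m/s and contact force between bar2 and the fingers below 0.2 N) or (z of bar3 in the frame of frame between 0.026 and 0.034 m and y of bar3 in the frame of frame between -0.013 and 0.013 m and x of bar3 in the frame of frame between -0.065 and 0.092 m and angle between the x axis of bar3 and the y axis of frame, either way round below 0.1 rad and angle between bar3's own z axis and vertical below 0.08 rad and linear speed of bar3 below 0.03 m/s and contact force between bar3 and the fingers below 0.2 N) or (z of bar4 in the frame of frame between 0.026 and 0.034 m and y of bar4 in the frame of frame between -0.013 and 0.013 m and x of bar4 in the frame of frame between -0.065 and 0.092 m and angle between the x axis of bar4 and the y axis of frame, either way round below 0.1 rad and angle between bar4's own z axis and vertical below 0.08 rad and linear speed of bar4 below 0.03 m/s and contact force between bar4 and the fingers below 0.2 N))), for 0.2 s.
3. every bar that is there lies seated across both rails (z of bar1 in the frame of frame between 0.026 and 0.034 m and y of bar1 in the frame of frame between -0.013 and 0.013 m and x of bar1 in the frame of frame between -0.065 and 0.092 m and angle between the x axis of each of bar1, bar2, bar3, bar4 and the y axis of frame, either way round below 0.1 rad and angle between each of bar1, bar2, bar3, bar4's own z axis and vertical below 0.08 rad and linear speed of each of bar1, bar2, bar3, bar4 below 0.03 m/s and contact force between each of bar1, bar2, bar3, bar4 and the fingers below 0.2 N and z of bar2 in the frame of frame between 0.026 and 0.034 m and y of bar2 in the frame of frame between -0.013 and 0.013 m and x of bar2 in the frame of frame between -0.065 and 0.092 m and z of bar3 in the frame of frame between 0.026 and 0.034 m and y of bar3 in the frame of frame between -0.013 and 0.013 m and x of bar3 in the frame of frame between -0.065 and 0.092 m and z of bar4 in the frame of frame between 0.026 and 0.034 m and y of bar4 in the frame of frame between -0.013 and 0.013 m and x of bar4 in the frame of frame between -0.065 and 0.092 m), for 0.2 s.
At the end, for the whole second after the job is handed in: The panel is home (within 8 mm of touching the stop, within 0.08 rad of the rails, flat on the table) and every bar present rests released on the notch floors of both rails: level within 0.08 rad, square to the rails within 0.1 rad, centred within 13 mm (all of step 1 and all of step 3 and linear speed of panel below 0.03 m/s).
It fails at once if a bystander (mug, squeeze bottle, ink bottles, phone) is displaced by more than 25 mm or tipped over (distance of any of mug, squeeze, ink1, ink2, phone from where it was at the start of the episode above 0.025 m or angle between any of mug, squeeze, ink1, ink2, phone's own z axis and vertical above 0.5 rad).
Of bar1, bar2, bar3, bar4 only 3 to 4 are there at a start; the rules pass over those that are not, and their reading is None.
At some moment in a run one of panel may be knocked a few centimetres aside while the robot is not near it.
Once in a run the grip may slacken for a moment while it holds something.
It also fails if it takes over 210 s, if anything falls off the work surface, if the arm or the gripper's body presses on something with over 40 N, if the wrist force passes 120 N, or if a joint passes its speed limit or range.

## Working session

There is one attempt and no reset: what is moved stays moved. The work goes in short steps, each a Python script; the robot and the scene stay as the last script left them, time stands still between calls to the robot, and variables do not carry over. Pictures are saved under pics/ and viewed, at most 14 in all, crops included, and the job is handed in when it is done.

```bash
mkdir -p pics; ls
python3 - <<'E'
from workcell import manip
import cv2, json
for n in ("scene","side","wrist"):
    p=manip.camera_params(n); print(n,{k:(v.tolist() if hasattr(v,'tolist') else v) for k,v in p.items()})
    cv2.imwrite(f"pics/{n}0.png",manip.get_image(n)[:,:,::-1])
print(manip.observe())
E
```

```text
pics
scene {'mtx': [[414.5167742663533, 0.0, 323.5506434190308], [0.0, 414.5167742663533, 192.8250697874201], [0.0, 0.0, 1.0]], 'view': [[0.3927855510885764, 0.9196265097446221, -0.0025677677012193897, -0.17891726753942447], [-0.502350433005653, 0.21689811844083334, 0.8370180695037944, 0.18244706662712498], [0.7703009498339436, -0.32747868448457873, 0.5471692223555465, -1.5536061546951934], [0.0, 0.0, 0.0, 1.0]]}
side {'mtx': [[506.51427075774234, 0.0, 327.1535102134082], [0.0, 506.51427075774234, 212.3155203498087], [0.0, 0.0, 1.0]], 'view': [[0.9095748750852586, -0.4149677206955161, 0.02180223370217074, -0.4806771933789555], [0.20184124406770934, 0.4870633933633651, 0.8497231096295798, -0.1908616356527386], [-0.36322673195517335, -0.7684862013244816, 0.5267782261702096, -1.2376960310926128], [0.0, 0.0, 0.0, 1.0]]}
wrist {'mtx': [[276.7127515770045, 0.0, 318.5544436091129], [0.0, 276.7127515770045, 200.09935757916463], [0.0, 0.0, 1.0]], 'view': [[0.22358054774953734, 0.9746845372517825, -0.0013384731218107982, -0.6493178326472857], [-0.9292516379629222, 0.2127440240912416, -0.30204531705804244, 0.03880269816513436], [-0.2941141479277137, 0.06877523577383175, 0.9532926281751113, -0.3797414261304887], [0.0, 0.0, 0.0, 1.0]]}
{'t': 0.15, 'q': array([ 1.26339365e+00,  1.24359567e-01,  1.65138772e+00,  2.88272271e-06,
        1.36750721e+00, -8.26383575e-02]), 'joint_velocities': array([-0.00262947, -0.00126091, -0.00398591, -0.00131615,  0.00126944,
       -0.00173365]), 'effort': array([ 5.48380558e-04, -4.24226189e+01, -3.66013956e+01, -4.54329779e-05,
        4.56794645e-03, -7.64335368e-06]), 'eef_pos': array([0.14478622, 0.63321152, 0.2553164 ]), 'ee_rot': array([-1.62406256e-04,  1.12146003e-01,  9.93691393e-01, -8.14897118e-04]), 'contact_force': array([-0.11475455, -0.09867574, -0.19250511]), 'wrist_torque': array([0.0127901 , 0.01735895, 0.04072704]), 'finger_force': 0.0, 'gripper_width': 0.08559141696890435}
```

View pics/scene0.png

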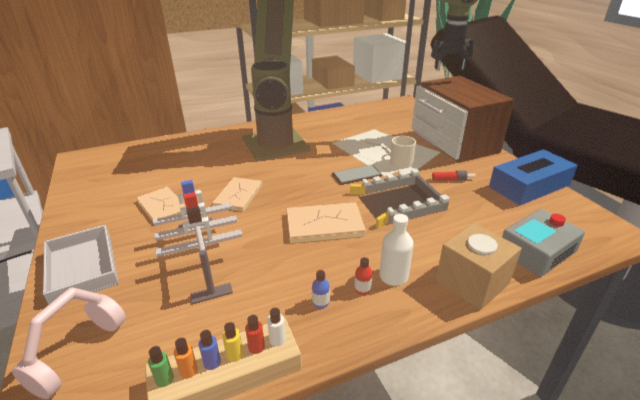

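View pics/side0.png

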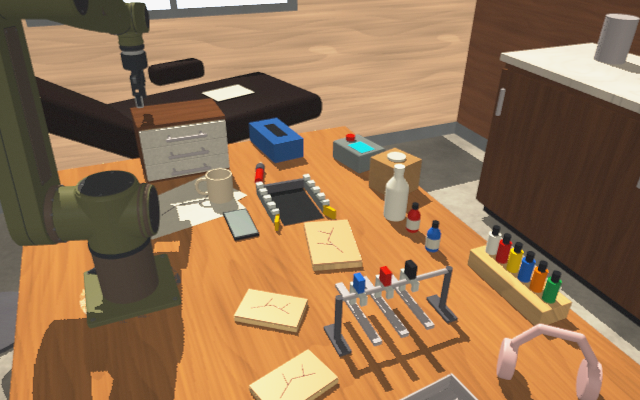

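Scene view: three tan panels at (325,222), (237,193) and (162,204). The first looks largest. The frame is at about (405,195), the rack at about (200,235), and blue, red and black bars are hanging; no yellow one. I'll enlarge the key regions and measure the panels.

```bash
cat > h.py <<'E'
from workcell import manip
import numpy as np, cv2
def ray(cam,uv,p=None):
    p=p or manip.camera_params(cam); K=np.array(p["mtx"]);V=np.array(p["view"])
    d=np.linalg.solve(K,[uv[0],uv[1],1.0]); d=np.array([d[0],-d[1],-d[2]])
    R=V[:3,:3]; return -R.T@V[:3,3], R.T@d/np.linalg.norm(d)
def onz(cam,uv,z,p=None):
    o,d=ray(cam,uv,p); return o+d*(z-o[2])/d[2]
def tri(u1,u2,c1="scene",c2="side"):
    o1,d1=ray(c1,u1);o2,d2=ray(c2,u2)
    A=np.stack([d1,-d2],1); s=np.linalg.lstsq(A,o2-o1,rcond=None)[0]
    a=o1+s[0]*d1;b=o2+s[1]*d2; return (a+b)/2, np.linalg.norm(a-b)
def proj(cam,X,p=None):
    p=p or manip.camera_params(cam); K=np.array(p["mtx"]);V=np.array(p["view"])
    c=V[:3,:3]@np.array(X)+V[:3,3]; x=K@[c[0],-c[1],-c[2]]; return x[:2]/x[2]
E
python3 - <<'E'
from h import *
for cam in("scene","side"):
    im=cv2.imread(f"pics/{cam}0.png"); hsv=cv2.cvtColor(im,cv2.COLOR_BGR2HSV)
    m=cv2.inRange(hsv,(15,40,150),(32,150,255)); m[:120]=0
    m=cv2.morphologyEx(m,cv2.MORPH_CLOSE,np.ones((5,5)))
    for c in cv2.findContours(m,0,2)[0]:
        if cv2.contourArea(c)<500: continue
        w=np.array([onz(cam,p,0.022)[:2] for p in c[:,0]],np.float32)
        r=cv2.minAreaRect(w); print(cam,c[:,0].mean(0),np.round(r[0],4),np.round(r[1],4),r[2])
def crop(cam,x,y,w,h,s):
    im=cv2.imread(f"pics/{cam}0.png")[y:y+h,x:x+w]; return cv2.resize(im,None,fx=s,fy=s,interpolation=cv2.INTER_CUBIC)
a=crop("scene",330,150,133,100,3);b=crop("side",240,165,133,100,3);c=crop("scene",140,170,133,100,3);d=crop("side",320,250,133,100,3)
f=lambda i:cv2.resize(i,(400,300))
cv2.imwrite("pics/c1.png",np.vstack([np.hstack([f(a),f(b)]),np.hstack([f(crop("scene",140,170,133,140,3)),f(crop("side",320,250,140,105,3))])]))
E
```

```text
scene [447.01428571 361.94285714] [ 1.0533 -0.0031] [0.1503 0.2447] 0.240726038813591
scene [ 61.95604396 324.23076923] [ 0.6401 -0.6559] [0.0721 0.1132] 34.78367614746094
scene [ 21.65178571 325.57142857] [ 0.5686 -0.7178] [0.0346 0.3229] 89.95209503173828
scene [323.41049383 242.08024691] [ 0.3818 -0.0134] [1.1652 1.4425] 0.4042605459690094
scene [223.36363636 128.45454545] [-0.1923 -0.1711] [0.312  0.1397] 64.39302062988281
side [290.39240506 373.56962025] [ 0.2589 -0.4362] [0.1534 0.1098] 15.881617546081543
side [268.52747253 308.85714286] [ 0.2861 -0.2187] [0.1133 0.1528] 52.65412521362305
side [ 89.94 294.78] [-0.0859  0.008 ] [0.1702 0.0473] 86.16484069824219
side [334.09230769 243.63076923] [ 0.5248 -0.0337] [0.2296 0.1345] 74.45040893554688
side [521.53696498 267.79377432] [ 0.9423 -0.2614] [0.8093 0.2166] 76.72537231445312
side [396.35761589 179.55629139] [0.8601 0.2323] [0.5135 0.1778] 49.511253356933594
side [ 81.85714286 152.13186813] [-0.1251  0.8364] [0.1859 0.4324] 36.768192291259766
side [354.2173913  127.31521739] [1.0298 0.6456] [0.1714 0.6833] 68.6497802734375
side [197.03984064 182.33067729] [0.2932 0.579 ] [0.7785 0.3424] 86.98899841308594
```

View pics/c1.png

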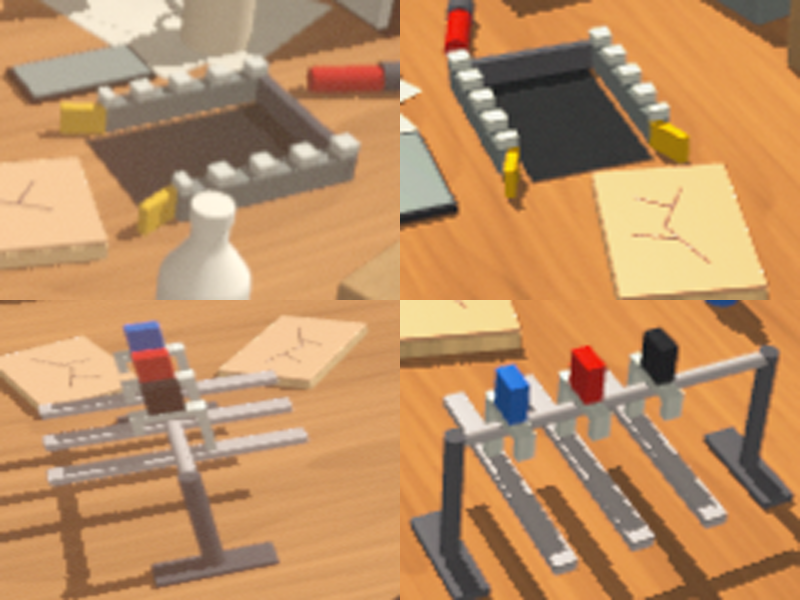

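View pics/wrist0.png

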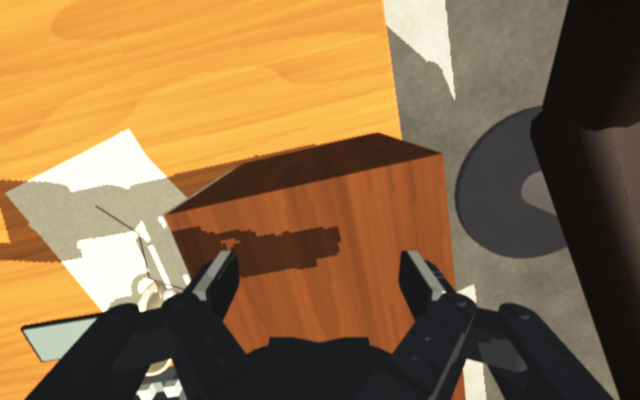

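The side crop confirms the choice: the panel at side (332,245) measures about 200x130 mm plus its edge, and the other two are about 150x110 mm, so they are look-alikes. The frame's mouth faces that panel. Next step is a rough frame and rack estimate, then wrist views from overhead.

Run:
```python
from h import *
from scipy.spatial.transform import Rotation as R
s=lambda x,y:(240+(x-400)/3.0,165+y/3.0)
L1,L2=onz("side",s(458,60),.042),onz("side",s(505,137),.042)
R1,R2=onz("side",s(600,36),.042),onz("side",s(657,112),.042)
print(L1,L2,R1,R2, L1-L2,R1-R2,L1-R1)
c=lambda x,y:(140+x*133/400,170+(y-300)*140/300)
d=lambda x,y:(320+(x-400)*.35,250+(y-300)*.35)
for n,a,b in(("blue",c(142,328),d(510,372)),("red",c(152,358),d(586,352)),("black",c(163,388),d(658,335))): print(n,tri(a,b))
print(tri(c(188,472),d(768,355)))
# wrist cam geometry in tool frame
p=manip.camera_params("wrist");V=np.array(p["view"]);o=manip.observe();q=o["ee_rot"]
Rt=R.from_quat([q[1],q[2],q[3],q[0]]).as_matrix()
print("cam in tool",Rt.T@(-V[:3,:3].T@V[:3,3]-o["eef_pos"]),"look",Rt.T@(-V[2,:3]),"tool y",Rt[:,1])
```

```text
[0.43429701 0.31770375 0.042     ] [0.42805648 0.15114069 0.042     ] [0.59511253 0.31115254 0.042     ] [0.58548391 0.13804413 0.042     ] [0.00624053 0.16656307 0.        ] [0.00962862 0.1731084  0.        ] [-0.16081552  0.00655122  0.        ]
blue (array([ 0.43717413, -0.35095952,  0.16698786]), np.float64(0.006600208123623938))
red (array([ 0.50035192, -0.35173605,  0.1656506 ]), np.float64(0.008161055026896315))
black (array([ 0.56110839, -0.35309599,  0.16516305]), np.float64(0.00626030006862285))
(array([ 0.65859972, -0.36055472,  0.1266818 ]), np.float64(0.003915702181682435))
cam in tool [ 0.07726879  0.00016615 -0.11768634] look [-3.02199078e-01  3.34099834e-04  9.53244777e-01] tool y [ 0.22287677  0.97484522 -0.00165594]
```

```bash
cat >> h.py <<'E'
from scipy.spatial.transform import Rotation as R
def down(th):
    """tool pointing down, tool y along angle th in the world xy plane"""
    y=np.array([np.cos(th),np.sin(th),0]);z=np.array([0,0,-1.]);x=np.cross(y,z)
    return R.from_matrix(np.stack([x,y,z],1)).as_quat(scalar_first=True)
def snap(cam,name):
    p=manip.camera_params(cam); im=manip.get_image(cam)[:,:,::-1].copy()
    cv2.imwrite(f"pics/{name}.png",im); np.save(f"pics/{name}.npy",p,allow_pickle=True); return im,p
def load(name): return cv2.imread(f"pics/{name}.png"),np.load(f"pics/{name}.npy",allow_pickle=True).item()
E
python3 - <<'E'
from h import *
q=down(np.pi/2)
manip.move_to([0.42,0.12,0.32],q); manip.hold(.3); snap("wrist","wf")
manip.move_to([0.44,-0.22,0.32],q); manip.hold(.3); snap("wrist","wr")
print(manip.observe()["t"],manip.observe()["q"])
E
```

```text
4.2333 [-5.71560893e-01 -2.66602385e-01  1.91373214e+00 -1.51214339e-06
  1.49426364e+00 -2.14359029e+00]
```

View pics/wf.png

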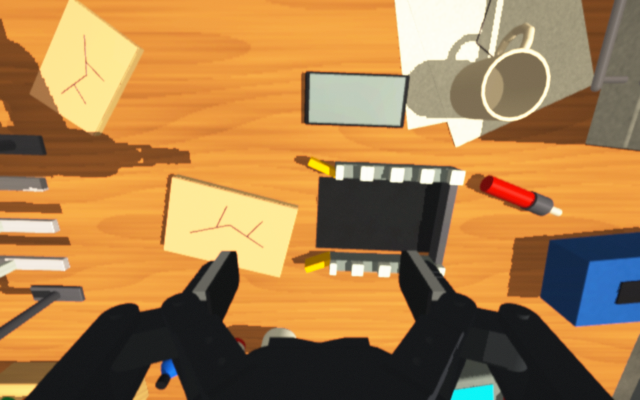

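View pics/wr.png

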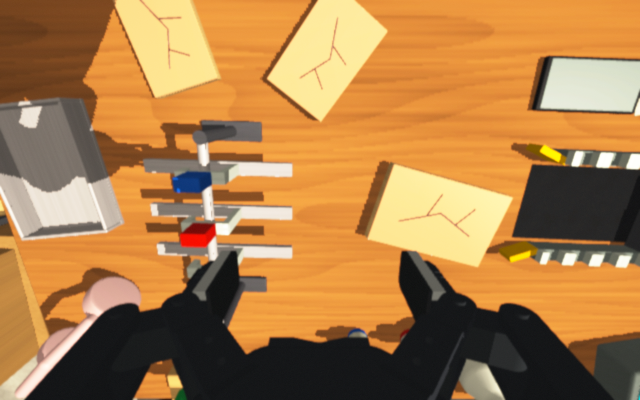

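The wf view shows the frame at (318-465, 160-275) with its mouth to the left, and the panel at (230,225), skewed about 15°. The wr view shows the rack at (205,205). The bars extend right (+y), and their stems lie on the +y side of the rod (pale legs at about (228,170) and (228,218)). So rack -x is world +y.

```bash
python3 - <<'E'
from h import *
im,p=load("wf"); hsv=cv2.cvtColor(im,cv2.COLOR_BGR2HSV)
m=cv2.inRange(hsv,(0,0,190),(180,40,255)); m[:155]=0; m[285:]=0;m[:,:325]=0;m[:,470:]=0
n,_,st,c=cv2.connectedComponentsWithStats(m)
for i in range(1,n):
    if st[i,4]>15: print(st[i],np.round(onz("wrist",c[i],.042,p),4))
for nm,z in(("wf",.022),("wr",.022)):
    im,p=load(nm); hsv=cv2.cvtColor(im,cv2.COLOR_BGR2HSV)
    m=cv2.inRange(hsv,(18,40,200),(30,150,255)); m[:150]=0;m[:,:150]=0
    m=cv2.morphologyEx(m,cv2.MORPH_CLOSE,np.ones((5,5)));m=cv2.morphologyEx(m,cv2.MORPH_OPEN,np.ones((5,5)))
    for k in cv2.findContours(m,0,2)[0]:
        if cv2.contourArea(k)<3000: continue
        w=np.array([onz("wrist",q,z,p)[:2] for q in cv2.convexHull(k)[:,0]],np.float32); print(nm,k[:,0].mean(0),cv2.minAreaRect(w),cv2.boxPoints(cv2.minAreaRect(w)).round(3).tolist())
# grip blocks in wr, top z .167
im,p=load("wr"); hsv=cv2.cvtColor(im,cv2.COLOR_BGR2HSV)
for nm,lo,hi in(("blue",(105,120,60),(130,255,255)),("red",(0,180,100),(6,255,255))):
    m=cv2.inRange(hsv,lo,hi); m[:150]=0;m[260:]=0;m[:,:150]=0;m[:,260:]=0
    print(nm,[ (s.tolist()) for s in cv2.connectedComponentsWithStats(m)[2][1:] if s[4]>30])
# corners rough: bystanders
for nm,px,z in(("squeeze",(396,280),0),("mug",(400,168),0),("ink_red",(363,292),0),("ink_blue",(320,304),0)):
    print(nm,onz("scene",px,z).round(3))
E
python3 - <<'E'
import cv2,numpy as np
a=cv2.imread('pics/wf.png')[150:290,295:475];b=cv2.imread('pics/wr.png')[110:290,130:310]
cv2.imwrite('pics/c2.png',np.hstack([cv2.resize(a,(400,311),interpolation=2),cv2.resize(b,(311,311),interpolation=2)]))
E
```

```text
[336 165   9  15 125] [0.4252 0.1515 0.042 ]
[360 166  16  15 204] [0.427  0.1913 0.042 ]
[390 168  16  14 199] [0.4289 0.2354 0.042 ]
[407 169   4  10  31] [0.4275 0.2519 0.042 ]
[420 169  20  15 248] [0.4305 0.2817 0.042 ]
[450 170  15  15 194] [0.433  0.3227 0.042 ]
[330 263   8  12  81] [0.5842 0.1444 0.042 ]
[352 264  13  12 141] [0.5864 0.1842 0.042 ]
[378 265  14  12 141] [0.5881 0.2282 0.042 ]
[439 267   6   8  33] [0.5882 0.3212 0.042 ]
wf [234.10322581 228.13548387] ((0.5242769718170166, -0.025264263153076172), (0.19911490380764008, 0.13262628018856049), 74.72239685058594) [[0.4339999854564667, -0.10400000214576721], [0.5619999766349792, -0.13899999856948853], [0.6140000224113464, 0.05299999937415123], [0.4869999885559082, 0.08799999952316284]]
wr [441.18340611 215.12227074] ((0.5254957675933838, -0.02594689279794693), (0.19881922006607056, 0.12984617054462433), 74.71833801269531) [[0.43700000643730164, -0.10499999672174454], [0.5619999766349792, -0.13899999856948853], [0.6140000224113464, 0.05299999937415123], [0.48899999260902405, 0.08699999749660492]]
blue [[173, 172, 38, 21, 662]]
red [[180, 224, 36, 23, 676]]
squeeze [0.785 0.042 0.   ]
mug [0.339 0.331 0.   ]
ink_red [ 0.788 -0.045  0.   ]
ink_blue [ 0.782 -0.148 -0.   ]
```

View pics/c2.png

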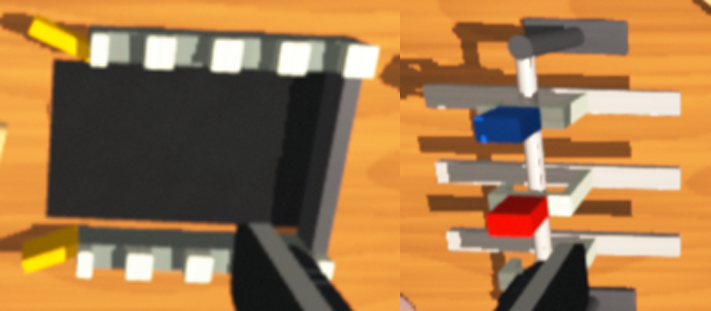

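The frame origin is (0.508, 0.2178) with yaw 87.4°; three tooth pairs agree to 0.2 mm. The panel is at (0.525, -0.0255), yaw 74.7°, and measures 199x131 mm, so it is the largest one. Its trailing end is on the frame axis, so I'll nudge the leading end sideways to align it first.

```bash
cat >> h.py <<'E'
FO=np.array([.508,.2178]); FY=np.deg2rad(87.4)
def f2w(x,y):
    c,s=np.cos(FY),np.sin(FY); return FO+np.array([c*x-s*y,s*x+c*y])
def w2f(p):
    d=np.array(p[:2])-FO; c,s=np.cos(FY),np.sin(FY); return np.array([c*d[0]+s*d[1],-s*d[0]+c*d[1]])
def panel(im,p,cam="wrist",roi=(150,400,150,640)):
    hsv=cv2.cvtColor(im,cv2.COLOR_BGR2HSV); m=cv2.inRange(hsv,(18,40,200),(30,150,255))
    k=np.zeros_like(m);k[roi[0]:roi[1],roi[2]:roi[3]]=1;m*=k
    m=cv2.morphologyEx(cv2.morphologyEx(m,cv2.MORPH_CLOSE,np.ones((5,5))),cv2.MORPH_OPEN,np.ones((5,5)))
    for k in cv2.findContours(m,0,2)[0]:
        if cv2.contourArea(k)<2500: continue
        r=cv2.minAreaRect(np.array([onz(cam,q,.022,p)[:2] for q in cv2.convexHull(k)[:,0]],np.float32))
        print("panel",k[:,0].mean(0).round(),"frame xy",w2f(r[0]).round(4),"size",np.round(r[1],4),"ang",round(r[2],2))
def go(x,y,z,th): manip.move_to([x,y,z],down(th));
E
python3 - <<'E'
from h import *
th=np.pi/2
manip.command_gripper(0.0)
manip.servo_line([.44,-.22,.30]); go(.66,.03,.25,th)
print(manip.servo_line([.66,.03,.031],.12,threshold=4),manip.observe()["eef_pos"])
manip.servo_line([.577,.03,.031],.05); o=manip.observe();print(o["eef_pos"],o["contact_force"])
manip.servo_line([.65,.03,.031],.15);manip.servo_line([.65,.03,.3],.25)
go(.42,.0,.32,th);manip.hold(.2);panel(*snap("wrist","w2"));print(manip.observe()["t"])
E
```

```text
False [0.66062032 0.02996297 0.0319481 ]
[0.57723853 0.02989327 0.03111564] [ 2.41745899 -0.12381087  1.19429625]
panel [309. 213.] frame xy [-0.2582  0.0009] size [0.1992 0.1299] ang 85.87
13.375
```

Run:
```python
from h import *
th=FY-np.pi/2
w=lambda x,z,y=0:[*f2w(x,y),z]
manip.command_gripper(0.05)
manip.move_to(w(-.40,.25),down(th))
print(manip.servo_line(w(-.40,.03),.12,threshold=4),manip.observe()["eef_pos"])
print(manip.servo_line(w(-.135,.03),.08,threshold=15),manip.observe()["contact_force"])
print(manip.servo_line(w(-.104,.03),.03,threshold=14)); o=manip.observe(); print(w2f(o["eef_pos"]),o["contact_force"],o["gripper_width"])
manip.servo_line(w(-.15,.03),.1);manip.servo_line(w(-.15,.3),.25)
go(.42,.1,.32,np.pi/2);manip.hold(.2);panel(*snap("wrist","w3"));print(manip.observe()["t"])
```

```text
False [ 0.49042078 -0.1820701   0.03077575]
False [-0.0804439  -2.47635398  1.42303754]
True
[-0.11174662 -0.00011206] [-0.09619547 -0.9312022   0.74751217] 0.05015052929315973
panel [401. 212.] frame xy [-0.0028  0.004 ] size [0.1932 0.1303] ang 87.53
24.6917
```

View pics/w3.png

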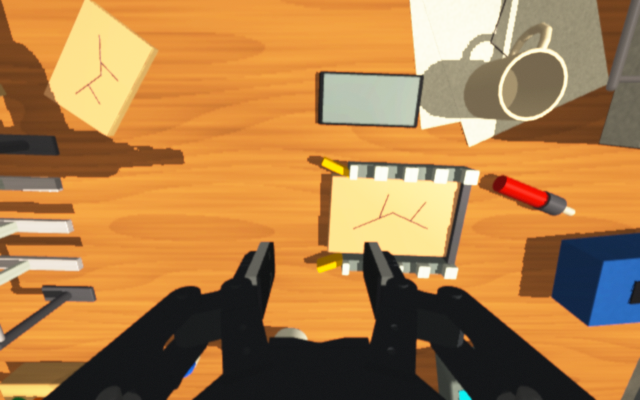

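The panel is home: its trailing edge is at frame x -99 mm, angle 87.5°. Now a wrist look at the rack.

Run:
```python
from h import *
manip.command_gripper(0.085)
go(.38,-.30,.34,np.pi/2);manip.hold(.2);im,p=snap("wrist","w4")
c=im[100:340,120:440]; cv2.imwrite("pics/w4c.png",cv2.resize(c,None,fx=2.5,fy=2.5,interpolation=2))
hsv=cv2.cvtColor(im,cv2.COLOR_BGR2HSV)
for nm,lo,hi in(("blue",(105,120,60),(130,255,255)),("red",(0,180,100),(6,255,255))):
    m=cv2.inRange(hsv,lo,hi); print(nm,[s.tolist() for s in cv2.connectedComponentsWithStats(m)[2][1:] if s[4]>100])
for x in(.437,.50,.561): print(proj("wrist",[x,-.352,.167],p).round())
print(manip.observe()["t"])
```

```text
blue [[260, 216, 26, 22, 522]]
red [[261, 260, 26, 24, 510]]
[272. 235.]
[275. 282.]
[277. 323.]
26.875
```

View pics/w4c.png

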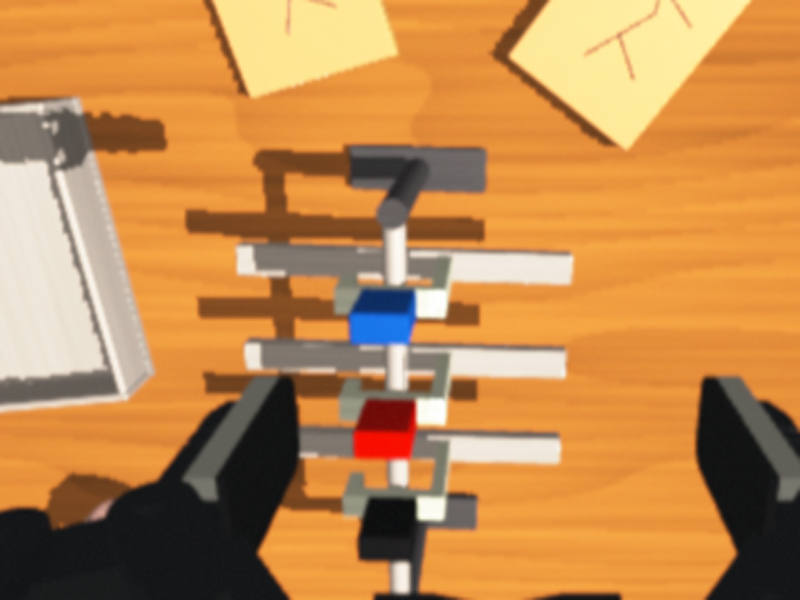

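The view shows C stems on the right (+y) of the rod, confirming that take-off is toward +y. Grip top faces in w4 are near blue (272.6,232), red (273.8,277) and black (274.4,318).

Run:
```python
from h import *
im,p=load("w4"); g=cv2.cvtColor(im,cv2.COLOR_BGR2HSV)
c=lambda x,y:(120+x/2.5,100+y/2.5)
for n,x,y in(("blue",381.5,330),("red",384.5,443),("black",386,546)): print(n,onz("wrist",c(x,y),.167,p).round(4))
for x,y in((395,240),(397,365),(399,472),(402,575)): print("rod",onz("wrist",c(x,y),.125,p).round(4))
for n,l,r in(("blue",(237,260),(572,268)),("red",(245,356),(566,362)),("black",(300,443),(560,448))):
    a,b=onz("wrist",c(*l),.075,p),onz("wrist",c(*r),.075,p); print(n,a.round(4),b.round(4),np.rad2deg(np.arctan2(*(b-a)[[1,0]])))
# brightness profile columns through each block
for u,v0,v1 in((272,212,242),(274,256,288),(274,295,328)): print([int(x) for x in im[v0:v1,u].max(1)])
```

```text
blue [ 0.4338 -0.3515  0.167 ]
red [ 0.4933 -0.353   0.167 ]
black [ 0.5537 -0.3551  0.167 ]
rod [ 0.4034 -0.3498  0.125 ]
rod [ 0.4729 -0.3518  0.125 ]
rod [ 0.5395 -0.3535  0.125 ]
rod [ 0.6108 -0.3547  0.125 ]
blue [ 0.4307 -0.4501  0.075 ] [ 0.4355 -0.2546  0.075 ] 88.60150910192424
red [ 0.4924 -0.4521  0.075 ] [ 0.4963 -0.2562  0.075 ] 88.85957445615001
black [ 0.5535 -0.4238  0.075 ] [ 0.557  -0.2581  0.075 ] 88.76833657536343
[224, 194, 138, 103, 98, 99, 98, 99, 98, 98, 99, 101, 120, 170, 217, 233, 235, 235, 234, 234, 234, 234, 234, 233, 228, 202, 169, 176, 143, 126]
[118, 121, 121, 117, 115, 114, 112, 113, 111, 112, 114, 114, 115, 116, 118, 130, 176, 227, 244, 248, 248, 248, 248, 248, 248, 248, 247, 238, 217, 204, 198, 195]
[168, 131, 117, 92, 48, 22, 16, 15, 16, 15, 15, 15, 17, 15, 17, 15, 16, 16, 17, 21, 28, 31, 33, 33, 33, 34, 32, 34, 64, 139, 202, 228, 231]
```

```bash
cat >> h.py <<'E'
RA=np.deg2rad(88.7); TD=np.array([np.cos(RA),np.sin(RA)])
def st(tag):
    o=manip.observe(); print(tag,"t%.1f"%o["t"],o["eef_pos"].round(4),"F",o["contact_force"].round(1),"w%.4f"%o["gripper_width"],"ff%.1f"%o["finger_force"])
def pick(x,y):
    manip.command_gripper(.046); go(x,y,.26,RA)
    manip.servo_line([x,y,.163],.12,threshold=6); manip.command_gripper(.0); st("grip")
    manip.servo_line([x,y,.189],.06); st("lifted")
    e=np.array([x,y])+.13*TD; manip.servo_line([*e,.189],.1); manip.servo_line([*e,.30],.15); st("off")
def carry(nx): 
    manip.move_to([*f2w(nx,0),.27],down(FY-np.pi/2)); manip.hold(.2); st("above")
def place(nx,dx=0,dy=0):
    w=[*f2w(nx+dx,dy)]
    manip.servo_line(w+[.145],.1); r=manip.servo_line(w+[.1265],.02,threshold=5); st(("down",r))
def release():
    manip.command_gripper(.046); o=manip.observe()["eef_pos"]; manip.servo_line([o[0],o[1],.27],.12); st("rel")
E
python3 - <<'E'
from h import *
pick(.5548,-.355); carry(.080)
a,_=snap("side","b1s"); b,_=snap("scene","b1c")
f=lambda i,x,y:cv2.resize(i[y:y+150,x:x+200],(400,300),interpolation=2)
cv2.imwrite("pics/b1.png",np.hstack([f(a,200,80),f(b,310,80)]))
E
```

```text
grip t29.4 [ 0.5556 -0.3559  0.1648] F [ 0.3 -1.3  3.6] w0.0268 ff59.8
lifted t30.0 [ 0.5548 -0.3549  0.1891] F [-0.8  0.3 -2.7] w0.0270 ff59.3
off t32.3 [ 0.5572 -0.2248  0.2986] F [ 0.8  0.7 -2.5] w0.0269 ff59.3
above t34.7 [0.5119 0.2973 0.27  ] F [ 0.5 -0.2 -2.6] w0.0268 ff59.2
```

View pics/b1.png

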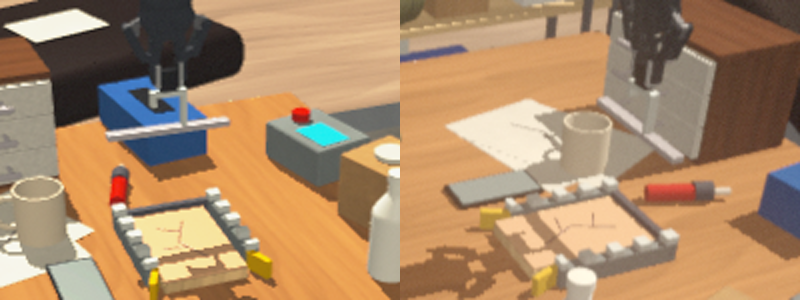

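The black bar is held level over the frame and the panel is still home. Placing it now.

Run:
```python
from h import *
place(.080)
```

```text
('down', True) t36.9 [0.5114 0.2977 0.1305] F [-1.1 -0.2  3.8] w0.0269 ff59.9
```

Run:
```python
from h import *
release()
a,_=snap("side","b2s"); b,_=snap("scene","b2c")
f=lambda i,x,y:cv2.resize(i[y:y+112,x:x+150],(400,300),interpolation=2)
cv2.imwrite("pics/b2.png",np.hstack([f(a,225,130),f(b,330,130)]))
```

```text
rel t38.5 [0.5096 0.2968 0.2687] F [-0.2  1.2 -0.4] w0.0460 ff0.0
```

View pics/b2.png

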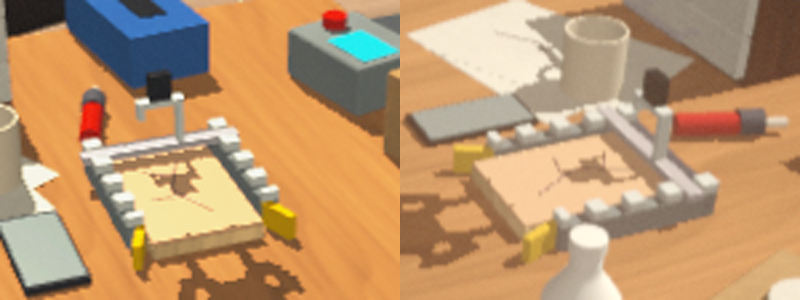

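The black bar sits in notch 1, level, with the panel home. Next is red to notch 2.

Run:
```python
from h import *
pick(.4945,-.3535); carry(.036)
a,_=snap("side","b3s"); b,_=snap("scene","b3c")
f=lambda i,x,y:cv2.resize(i[y:y+150,x:x+200],(400,300),interpolation=2)
cv2.imwrite("pics/b3.png",np.hstack([f(a,200,80),f(b,310,80)]))
place(.036)
z=manip.observe()["eef_pos"][2]
if z<.1335: release(); snap("side","b4s"); snap("scene","b4c")
```

```text
grip t42.4 [ 0.4952 -0.3544  0.1647] F [ 0.2 -0.8  2.9] w0.0265 ff59.8
lifted t43.0 [ 0.4945 -0.3534  0.1891] F [ 0.5 -0.4 -2.7] w0.0270 ff59.3
off t45.4 [ 0.4969 -0.2234  0.2986] F [-0.3  0.3 -2.7] w0.0271 ff59.3
above t47.7 [0.5099 0.2534 0.2701] F [ 0.3 -0.4 -1.9] w0.0271 ff59.2
('down', True) t49.9 [0.5093 0.2537 0.1302] F [-0.6  0.2  4.1] w0.0271 ff59.9
rel t51.5 [0.5075 0.253  0.2687] F [0.7 0.4 0.1] w0.0458 ff0.0
```

View pics/b3.png

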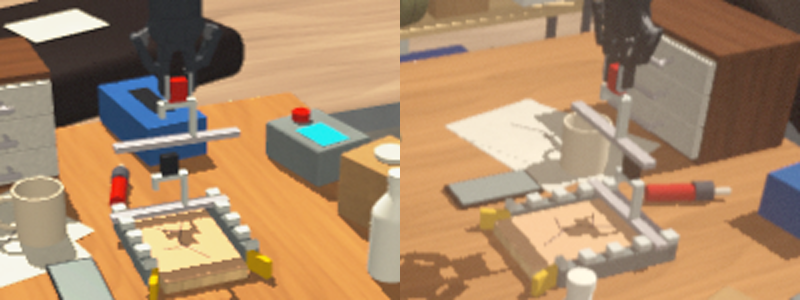

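Red was carried level and touched down at the same height as black, so it is seated. Now blue to notch 3.

Run:
```python
from h import *
pick(.4335,-.352); carry(-.008)
place(-.008)
z=manip.observe()["eef_pos"][2]
if z<.1335: release()
go(.38,.05,.34,np.pi/2);manip.hold(.5)
a,_=snap("side","b5s"); b,_=snap("scene","b5c"); snap("wrist","b5w")
f=lambda i,x,y:cv2.resize(i[y:y+112,x:x+150],(400,300),interpolation=2)
cv2.imwrite("pics/b5.png",np.vstack([np.hstack([f(a,225,130),f(b,330,130)]),np.hstack([cv2.resize(a,(400,250)),cv2.resize(b,(400,250))])]))
st("end")
```

```text
grip t55.4 [ 0.4342 -0.3529  0.1646] F [-0.1 -0.3  3.5] w0.0268 ff59.7
lifted t56.0 [ 0.4335 -0.3519  0.1891] F [-0.4  0.6 -2.6] w0.0269 ff59.2
off t58.4 [ 0.436  -0.2218  0.2986] F [-0.7  0.4 -2.9] w0.0270 ff59.2
above t60.7 [0.5078 0.2094 0.2701] F [ 1.3  0.1 -1.4] w0.0271 ff59.1
('down', True) t62.8 [0.5073 0.2098 0.13  ] F [-1.  -0.1  4.2] w0.0271 ff59.9
rel t64.5 [0.5054 0.2092 0.2688] F [-0.6  0.3  0.5] w0.0462 ff0.0
end t66.8 [0.38 0.05 0.34] F [0.  0.1 0.5] w0.0461 ff0.0
```

View pics/b5.png

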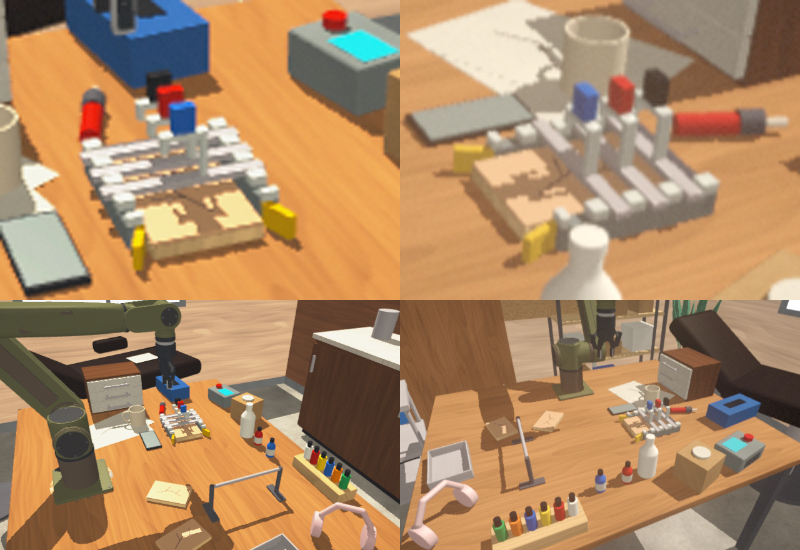

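All three bars sit level and centred in notches 1–3 and the rack is empty. The panel's front corner is on the same pixel as when it was home (crop (150,258)), and the bystanders haven't moved. Handing in.

```bash
python3 -c "
from workcell import manip
print(manip.sign_off())"
```

```text
the job is handed in; nothing more can be done
None
```

I handed the job in at about 67 s of the 210 s allowed: the panel is home against the stop, the black, red and blue bars are seated in notches 1, 2 and 3 (no yellow bar was present), and the last pictures show nothing else on the table displaced; the sign-off call returned no verdict.

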